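Roll the slide case to the stop and store it in the lidded chest

ROBOT

A 6-joint arm with a two-finger parallel gripper is mounted at the origin on the work surface. World frame = base frame: x ahead of the robot, y to its left, z up, the work surface at z = 0. Lengths are in mm, angles in rad, forces in N, time in s.
With the tool pointing down it reaches from about 350 to 875 mm from the base axis. Payload 4.2 kg.
Tool frame: the origin (TCP) lies at the very end of the fingers, on their centre line; the grasp point (between the pads) lies 19 mm behind it (arm.tcp_to_grasp is the x of the grasp point in the tool frame, in mm); x points along the fingers, z is the direction in which the jaws open and shut, and the axes are right-handed (so a half turn about x gives the same grasp; the last joint's range is limited). The gripper opens to 85 mm and grips with 20 to 120 N. Pads are 22 mm wide; open, the fingers measure 114 mm over their backs; the gripper's body (76 mm by 85 mm) begins 54 mm behind the grasp point. The pads swing forward as they close: fully open they stand 13 mm farther back than shut.
Start: joints at [1.443, 0.385, 0.008, 0, -1.194, -0.259], TCP at [235.734, 578.817, 209.112] pointing down, gripper open.
Joint ranges: [-3.14, 3.14], [-1.21, 2.06], [-1.07, 1.41], [-3.16, 2.05], [-2.99, -0.16], [-3.1, 3.1]. Speed limits (rad/s): [2.79, 2.79, 3.14, 3.14, 3.14, 3.14].

INTERFACE

Orientations are given as a unit quaternion [x, y, z, w].
In Python, from bench import status, get_image, job, arm gives the robot as it stands.
- The arm moves only by the tool apply_moves, never from a script. Its argument "targets" is text: rows parted by semicolons, each of 5 numbers parted by spaces: the shift along the tool's x, y, z in mm, then the turn about the tool's x in degrees, then the gripper's target within -1 to 1 (shut at 1, half-way at 0, fully open at -1). In form: dx dy dz spin hand; .... A call has 1 to 10 rows; each row is the pose to reach, as a shift and turn from the pose commanded when the call began, along the tool's axes at that moment; what a row does not reach only later rows make up. A row lasts 1/12 s, in which the tool goes at most 41.7 mm and 7.16 degrees, less where a joint would pass 70% of its speed; a pose out of reach is approached as far as the arm can. A call with a gripper value outside its range is refused whole. The fingers move at their own pace and stop on an object; the grip force is fixed at half the most. Time passes only in rows, so rows that repeat a pose let the fingers close. It gives the time, the measured TCP pose, the force and the opening at its end, in the units of the state.
- status.read_state(): the state, without advancing time (a new reading comes with each control period).
- get_image(name): name is "side" or "top"; returns a dict with "img" (420x560x3 uint8, red, green, blue), "mtx" (3x3 intrinsics, pixels), "world_from_camera" (4x4, takes a point from camera to world coordinates). Camera axes: x right, y down, z forward; pixel columns grow to the right and rows downward; lengths in mm; the calibration is good to about 2 mm. A picture is of the moment at which its call begins. There is no depth.
- job.job_done(): hands the job in, once; it reports no verdict.
The state is a dict: "clock": time; "joints": joint angles; "joint_vel": joint speeds; "joint_efforts": joint torques, N m; "position": TCP position; "ee_rot": TCP orientation; "contact_force": force on the tool from outside, world axes, zero at the start; "wrist_torque": the same for the moment, N m; "gripper_width": finger opening in mm.
Only numpy, scipy, OpenCV 4.12 (cv2) and the standard library are available. Lean on these libraries where they do the work, as an engineer would, in place of code of your own. Each camera call takes 0.05 s, during which the arm holds its last target.

TASK

First open the green lid of the storage chest all the way, so that it rests back on its stop by itself. Then roll the blue slide case along the rollers until it is up against the yellow end stop, without lifting it off the rollers before it gets there. Then lift it off at the stop and set it down upright and flat inside the open chest, not dropping it in, and leave the lid open and the other things on the desk undisturbed.

Things in the scene. Friction and masses are not known exactly. Their poses are not given: they have to be found in the camera images.
- case_center (a point): centre (half-way up) of the blue slide case to be stored: a closed rigid box 56 wide (x) x 110 long (y) x 70 mm high (z up), 0.25 to 0.5 kg, white label on top. It stands free on the rollers, long side along the track, with about 6 mm play to each side rail.
- track_end (a point): point on the roller track's centre line, at the face of the end stop's rubber pad and at the height of the roller tops (60 mm above the desk). y axis: level along the track in the rolling direction, towards the stop; z up. With the case against the stop, the case's centre is at x = 0, y = -55, z = +35 mm in this frame.
- track: roller track, fixed, level, 380 long; origin under its middle, y along it towards the stop. 12 free steel rollers (22 thick, 29 mm apart), tops 60 mm above the desk; the case rolls with very little force. Side rails: inner faces 34, outer 42 mm off the centre line, 7 mm above the roller tops; rear plate as low. Yellow stop plate 84 wide, 50 above the roller tops, its padded face at y = 176 mm.
- lid (a joint): angle of the chest's green lid: 0 shut (as it starts), 1.95 rad fully open on its stop, leaning back 22 degrees past upright. Plain hinge, no spring: it falls shut below about 1.55 rad, and falls open onto its stop above 1.6. Lid 0.25 kg, 152 x 162 x 8 mm.
- lid_tab (a point): grip point in the lid's black pull tab: a flat bar 24 wide (along the hinge direction), 12 thick, that sticks out 48 mm from the middle of the lid's front edge, free above, below and at both sides. The point is at mid-width and mid-thickness, 30 mm out from the edge, 182 mm from the hinge axis. Lid frame: x from tab to hinge, y along the hinge, z up when shut; turns with the lid.
- lid_hinge (a point): middle of the lid's hinge axis, 84 mm above the desk on the chest's rear upper edge; the axis is this frame's y. The tab rises and swings over this axis in a circle as the lid opens.
- chest_in (a point): centre of the inside floor of the grey storage chest, 6 mm above the desk; x from the front (tab side) to the hinge side, y along the hinge, z up. The chest is fixed, 152 (x) x 162 (y) x 84 mm high, walls 6 mm, empty: 140 x 150 mm inside. The case fits either way round; standing inside, its centre is 35 mm above this point.
- redcase_center (a point): centre of a red slide case, same size as the blue one, standing on the desk: leave alone.
- mug: white mug, radius 38, 90 mm high, origin under its centre: leave alone.
- jar: amber jar with black cap, radius 28, 80 mm high, origin under its centre: leave alone.
- oil: small amber bottle with white cap, radius 18, 85 mm high, origin under its centre, standing between the track and the chest: leave alone.
- stapler: grey and black stapler lying along its x, 140 x 36 x 50 mm high, origin under its centre: leave alone.
Things that resemble listed ones, but are neither listed nor needed, are in the scene too. Of the things shaped like the part that bears lid, the grey one is meant.

How it is judged (in metres and radians):
On the way, in this order (a step that is already met when the one before it is completed fails the run):
1. the lid is open and rests on its stop (over 1.88 rad, still) (value of joint lid above 1.88 rad and velocity of joint lid between -0.1 and 0.1 rad/s), for 0.2 s.
2. the blue case stands on the rollers within 6 mm of the end stop (y of case_center in the frame of track_end above -0.061 m and z of case_center in the frame of track_end between 0.025 and 0.043 m and x of case_center in the frame of track_end between -0.02 and 0.02 m), for 0.2 s.
3. the blue case is lifted off the rollers by at least 20 mm (z of case_center in the frame of track_end above 0.055 m), for 0.1 s.
At the end, for the whole second after the job is handed in: The blue case stands at rest on the chest's floor, wholly inside its walls, upright within 0.1 rad and within 8 mm of its standing height; the lid is open on its stop (over 1.88 rad) (x of case_center in the frame of chest_in between -0.048 and 0.048 m and y of case_center in the frame of chest_in between -0.053 and 0.053 m and z of case_center in the frame of chest_in between 0.027 and 0.043 m and angle between case_center's own z axis and vertical below 0.1 rad and value of joint lid above 1.88 rad and linear speed of case below 0.02 m/s); the robot touches nothing.
It fails at once if the blue case is raised 15 to 65 mm off the rollers anywhere more than 50 mm short of the stop (over the track or within 150 mm of its centre line) (y of case_center in the frame of track_end below -0.105 m and z of case_center in the frame of track_end between 0.05 and 0.1 m and x of case_center in the frame of track_end between -0.15 and 0.15 m).
It fails at once if the blue case is let go over the chest more than 25 mm above its floor (z of case_center in the frame of chest_in above 0.06 m and x of case_center in the frame of chest_in between -0.09 and 0.09 m and y of case_center in the frame of chest_in between -0.09 and 0.09 m and contact force between the fingers and case below 0.05 N).
It fails at once if another thing on the desk is moved more than 30 mm or tipped (distance of any of redcase_center, mug, jar, oil, stapler from where it was at the start of the episode above 0.03 m or angle between any of redcase_center, mug, jar, oil, stapler's own z axis and vertical above 0.3 rad).
It also fails if it takes over 64 s, if anything falls off the work surface, if the arm or the gripper's body presses on something with over 40 N, if the wrist force passes 120 N, or if a joint passes its speed limit or range.

## Working session

There is one attempt and no reset: what is moved stays moved. The work goes in short steps, Python scripts to look and compute and a tool call to move; the robot and the scene stay as the last step left them, time stands still between calls to the robot, and variables do not carry over. Pictures are saved under pics/ and viewed, and the job is handed in when it is done.

Besides the shell and the picture viewer there is one more tool, called after "Call:" as name(argument=value, ...) on one line, values as JSON. apply_moves: Moves the arm, as the interface text tells. Its arguments: {"type":"object","properties":{"targets":{"type":"string"}},"required":["targets"]}

```bash
mkdir -p pics; ls
python3 - <<'E'
from bench import status,get_image,job,arm
import cv2
s=status.read_state();print(s);print([a for a in dir(arm) if a[0]!='_'],arm.tcp_to_grasp)
for n in("side","top"):
    d=get_image(n);cv2.imwrite(f"pics/{n}0.png",d["img"][:,:,::-1]);print(n,d["mtx"],d["world_from_camera"])
E
```

```text
pics
{'clock': 0.0, 'joints': array([ 1.44262084e+00,  3.85565458e-01,  6.62638050e-03, -5.08641291e-04,
       -1.19399014e+00, -2.58586680e-01]), 'joint_vel': array([-8.20438302e-04, -2.89390915e-04,  7.89556918e-06,  4.71017820e-04,
        4.01748987e-03,  7.90426781e-05]), 'joint_efforts': array([ 2.10253957e-04, -3.92291522e+01,  1.88397521e+01,  4.18630421e+00,
       -4.63729579e-03,  1.06204592e-07]), 'position': array([235.49582568, 578.25486214, 208.01504474]), 'ee_rot': array([-0.58618275, -0.39407912,  0.58742872, -0.39499232]), 'contact_force': array([-0.14019238,  0.00317866, -0.21789876]), 'wrist_torque': array([-0.0224241 ,  0.01361305,  0.03010947]), 'gripper_width': 85.27669236175225}
['IKError', 'tcp_to_grasp'] -18.700000000000003
side [[391.46822457   0.         286.46103193]
 [  0.         391.46822457 209.10652906]
 [  0.           0.           1.        ]] [[ 9.98202105e-01 -5.14642017e-02  3.07244755e-02  5.29439425e+02]
 [-5.91657764e-02 -7.64023097e-01  6.42470325e-01 -5.27838612e+02]
 [-9.59001348e-03 -6.43133068e-01 -7.65694383e-01  8.54076598e+02]
 [ 0.00000000e+00  0.00000000e+00  0.00000000e+00  1.00000000e+00]]
top [[540.70968252   0.         285.62334155]
 [  0.         540.70968252 212.29909236]
 [  0.           0.           1.        ]] [[ 1.11979153e-03 -9.79473691e-01  2.01568931e-01  2.24320939e+02]
 [-9.99998174e-01 -1.40890679e-03 -1.29086189e-03  1.28608726e+02]
 [ 1.54835710e-03 -2.01567117e-01 -9.79473481e-01  1.72230063e+03]
 [ 0.00000000e+00  0.00000000e+00  0.00000000e+00  1.00000000e+00]]
```

View pics/side0.png

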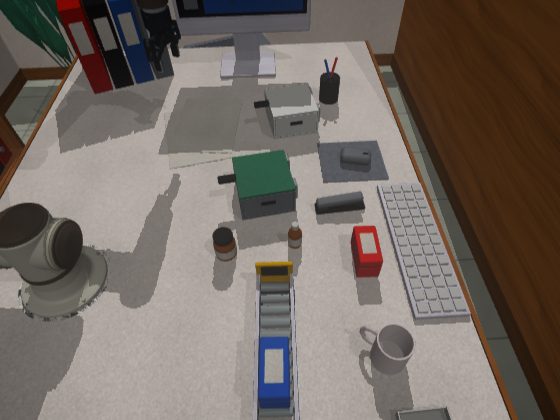

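View pics/top0.png

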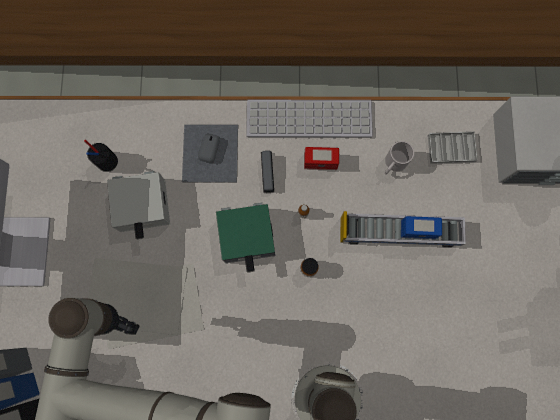

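```bash
cat > h.py <<'E'
from bench import status,get_image,job,arm
import cv2,numpy as np
from scipy.spatial.transform import Rotation as R
def ray(d,u,v):
    M=d["world_from_camera"];r=M[:3,:3]@np.linalg.inv(d["mtx"])@[u,v,1];return M[:3,3],r
def onz(d,u,v,z):
    o,r=ray(d,u,v);return o+r*(z-o[2])/r[2]
def proj(d,p):
    M=np.linalg.inv(d["world_from_camera"]);c=M[:3,:3]@p+M[:3,3];q=d["mtx"]@c;return q[:2]/q[2]
def tri(a,pa,b,pb):
    o1,r1=ray(a,*pa);o2,r2=ray(b,*pb);A=np.c_[r1,-r2];t=np.linalg.lstsq(A,o2-o1,rcond=None)[0]
    p,q=o1+r1*t[0],o2+r2*t[1];return (p+q)/2,np.linalg.norm(p-q)
def masks(img):
    h=cv2.cvtColor(img,cv2.COLOR_RGB2HSV);H,S,V=cv2.split(h)
    return dict(green=((H>70)&(H<95)&(S>100)&(V>40)),blue=((H>105)&(H<130)&(S>120)&(V>60)),yellow=((H>15)&(H<32)&(S>140)&(V>90)))
def blobs(m):
    n,l,st,c=cv2.connectedComponentsWithStats(m.astype(np.uint8))
    return [(i,st[i],c[i],l==i) for i in range(1,n) if st[i][4]>40]
E
python3 - <<'E'
from h import *
for n in("top","side"):
    d=get_image(n);im=d["img"];
    for k,m in masks(im).items():
        for i,s,c,mm in blobs(m):
            ct=max(cv2.findContours(mm.astype(np.uint8),0,1)[0],key=cv2.contourArea)
            r=cv2.minAreaRect(ct)
            print(n,k,s,c.round(1),np.round(cv2.boxPoints(r),1).tolist())
    if n=="top": c1=cv2.resize(im[190:285,200:330],None,fx=6,fy=6,interpolation=cv2.INTER_CUBIC);c2=cv2.resize(im[195:260,330:475],None,fx=5,fy=5,interpolation=cv2.INTER_CUBIC)
    else: c1=cv2.resize(im[140:275,200:330],None,fx=4,fy=4,interpolation=cv2.INTER_CUBIC);c2=cv2.resize(im[250:420,230:320],None,fx=3.5,fy=3.5,interpolation=cv2.INTER_CUBIC)
    cv2.imwrite(f"pics/{n}c1.png",c1[:,:,::-1]);cv2.imwrite(f"pics/{n}c2.png",c2[:,:,::-1])
E
```

```text
top green [ 217  205   57   55 2498] [244.9 231.6] [[215.3000030517578, 211.60000610351562], [267.1000061035156, 203.89999389648438], [274.20001220703125, 251.6999969482422], [222.39999389648438, 259.3999938964844]]
top blue [401 216  41  21 503] [419.9 226.2] [[401.0, 216.0], [441.0, 216.0], [441.0, 236.0], [401.0, 236.0]]
top yellow [341 211   6  30 151] [343.5 225.3] [[341.0, 211.0], [346.0, 211.0], [346.0, 240.0], [341.0, 240.0]]
side green [   0    0   68   53 1226] [34.2 22.2] [[-3.200000047683716, 2.799999952316284], [19.100000381469727, -16.899999618530273], [73.30000305175781, 44.5], [50.900001525878906, 64.19999694824219]]
side green [ 36   0  21  22 104] [47.8  9.7] [[36.0, 2.0], [42.5, -3.0999999046325684], [59.400001525878906, 18.299999237060547], [52.900001525878906, 23.5]]
side green [ 232  151   63   47 2190] [262.2 173.9] [[232.0, 157.8000030517578], [287.79998779296875, 148.5], [294.5, 188.8000030517578], [238.6999969482422, 198.10000610351562]]
side blue [134  74  15   9  57] [139.8  78.5] [[134.0, 82.0], [134.0, 74.0], [148.0, 74.0], [148.0, 82.0]]
side blue [ 258  337   32   71 1508] [273.7 375.3] [[258.0, 337.0], [289.0, 337.0], [289.0, 407.0], [258.0, 407.0]]
side yellow [256 261  37  21 363] [274.5 270.6] [[255.6999969482422, 262.20001220703125], [292.0, 260.79998779296875], [292.70001220703125, 280.1000061035156], [256.3999938964844, 281.5]]
```

View pics/topc1.png

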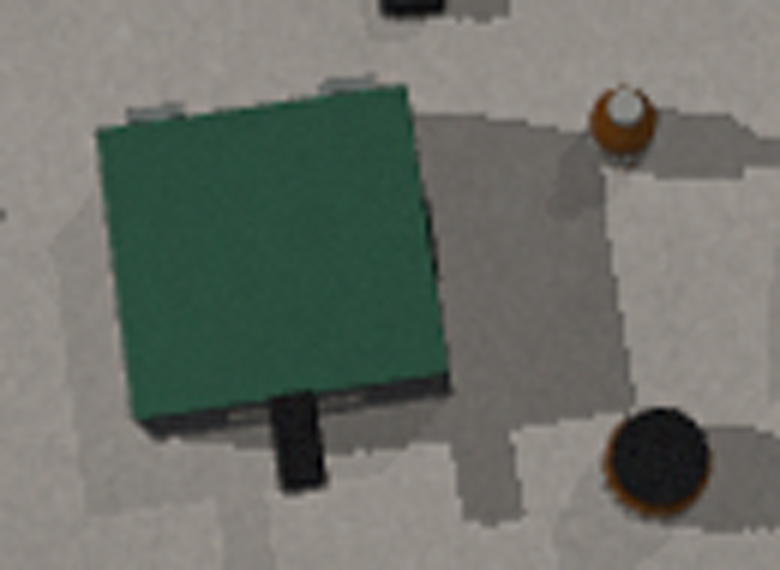

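View pics/sidec1.png

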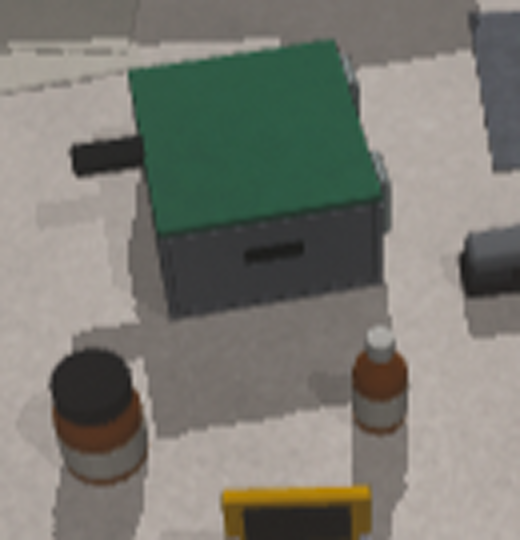

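View pics/topc2.png

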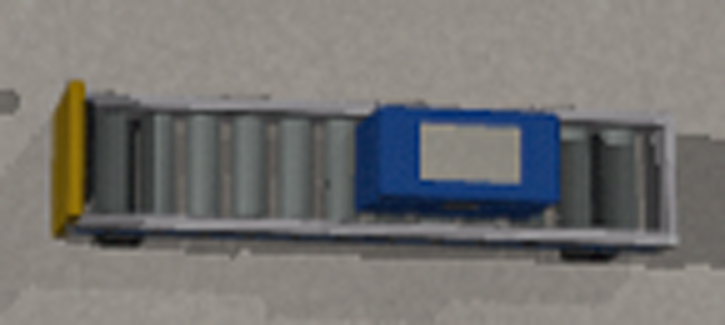

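View pics/sidec2.png

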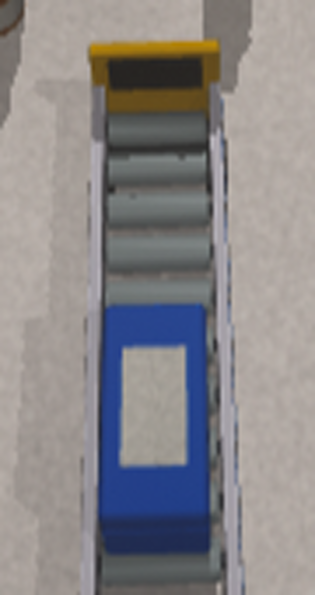

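Run:
```python
from h import *
t=get_image("top");s=get_image("side")
def T1(x,y):return (200+(x+.5)/6-.5,190+(y+.5)/6-.5)
def T2(x,y):return (330+(x+.5)/5-.5,195+(y+.5)/5-.5)
def S1(x,y):return (200+(x+.5)/4-.5,140+(y+.5)/4-.5)
def S2(x,y):return (230+(x+.5)/3.5-.5,250+(y+.5)/3.5-.5)
L=[onz(t,*T1(*p),92) for p in[(97,130),(408,86),(447,372),(137,420)]]
for i in range(4): print("lid",L[i].round(1),np.linalg.norm(L[i]-L[i-1]).round(1))
for a,b in zip([(97,130),(408,86),(447,372),(137,420)],[(334,40),(384,190),(160,232),(130,72)]):
    # side corners: match top TL->? 
    print("tri",[np.round(x,1) for x in tri(t,T1(*a),s,S1(*b))])
print("tabtop",[onz(t,*T1(*p),90).round(1) for p in[(283,493),(326,487),(273,396),(318,391)]])
print("label top",[onz(t,*T2(*p),130).round(1) for p in[(420,124),(521,125),(521,182),(420,181)]])
print("label side",[onz(s,*S2(*p),130).round(1) for p in[(121,347),(186,346),(187,465),(119,466)]])
print("case side top",[onz(s,*S2(*p),130).round(1) for p in[(106,305),(206,304),(210,517),(101,517)]])
print("case top top",[onz(t,*T2(*p),130).round(1) for p in[(378,106),(559,115),(557,205),(381,200)]])
print("stop top z110",[onz(t,*T2(*p),110).round(1) for p in[(66,81),(84,81),(80,235),(52,235)]])
print("stop side z110",[onz(s,*S2(*p),110).round(1) for p in[(90,42),(218,40),(219,53),(90,55)]])
print("rails z67 top",[onz(t,*T2(*p),67).round(1) for p in[(675,113),(677,240),(95,100),(80,225)]])
print("rails side z67",[onz(s,*S2(*p),67).round(1) for p in[(92,120),(217,110),(242,590),(82,590),(222,120)]])
# oil, jar
print("oil",tri(t,T1(628,105),s,S1(380,340)),"jar",tri(t,T1(658,458),s,S1(90,372)))
```

```text
lid [562.8 341.6  92. ] 151.2
lid [586.2 182.2  92. ] 161.1
lid [438.1 161.3  92. ] 149.5
lid [413.6 317.4  92. ] 158.0
tri [array([563.7, 342.1,  88.6]), np.float64(0.3)]
tri [array([587. , 182.3,  95.7]), np.float64(3.3)]
tri [array([439.3, 161.6,  88.7]), np.float64(1.4)]
tri [array([414.8, 318. ,  88.3]), np.float64(1.6)]
tabtop [array([377.2, 243.4,  90. ]), array([380.2, 221.8,  90. ]), array([426.1, 249.2,  90. ]), array([428.7, 226.5,  90. ])]
label top [array([ 530.8, -257.4,  130. ]), array([ 530.3, -318. ,  130. ]), array([ 495.6, -316.1,  130. ]), array([ 496.1, -255.8,  130. ])]
label side [array([ 497.1, -256.1,  130. ]), array([ 531.6, -257.8,  130. ]), array([ 528.9, -317.9,  130. ]), array([ 494.8, -316.3,  130. ])]
case side top [array([ 489.5, -232.7,  130. ]), array([ 543.7, -235.6,  130. ]), array([ 538.9, -342.9,  130. ]), array([ 485.4, -339.6,  130. ])]
case top top [array([ 541.8, -232.7,  130. ]), array([ 536.4, -341.1,  130. ]), array([ 481.7, -336.8,  130. ]), array([ 484.6, -232. ,  130. ])]
stop top z110 [array([561. , -47.7, 110. ]), array([561.1, -58.7, 110. ]), array([466.3, -54.2, 110. ]), array([466.3, -37.4, 110. ])]
stop side z110 [array([480.9, -51.8, 110. ]), array([562.5, -55.6, 110. ]), array([562.5, -65.3, 110. ]), array([480.9, -61.4, 110. ])]
rails z67 top [array([ 550.2, -432.2,   67. ]), array([ 470.1, -428.2,   67. ]), array([557.9, -70.3,  67. ]), array([479. , -59.2,  67. ])]
rails side z67 [array([478.9, -83.7,  67. ]), array([560.1, -81.6,  67. ]), array([ 554. , -362.9,   67. ]), array([ 471.3, -357.8,   67. ]), array([562.9, -89.1,  67. ])]
oil (array([578.14930892,  68.57486158,  81.69442235]), np.float64(0.8147639176112363)) jar (array([397.03773538,  54.93652747,  81.81597785]), np.float64(2.5134155731118284))
```

```bash
cat >> h.py <<'E'
def to_tool(R0,p0,targets):
    for q in targets: print(q, '->', (R0.T@(np.array(q,float)-p0)).round(1))
E
python3 - <<'E'
from h import *
s=status.read_state();M=R.from_quat(s["ee_rot"]).as_matrix();print(M.round(4))
z=M[:,2];print("tool z angle deg",np.degrees(np.arctan2(z[1],z[0])), "hinge y angle",np.degrees(np.arctan2(.989,-.148)))
p0=np.array([235.734,578.817,209.112])
to_tool(M,p0,[(395.5,235,209),(395.5,235,150),(395.5,235,69)])
E
```

```text
[[-2.000e-04  9.261e-01 -3.773e-01]
 [-7.000e-04 -3.773e-01 -9.261e-01]
 [-1.000e+00  1.000e-04  7.000e-04]]
tool z angle deg -112.16689065103496 hinge y angle 98.510934199714
(395.5, 235, 209) -> [  0.3 277.7 258.1]
(395.5, 235, 150) -> [ 59.3 277.7 258.1]
(395.5, 235, 69) -> [140.3 277.7 258. ]
```

Call:
apply_moves(targets="0 28 26 -4 -1; 0 56 52 -8 -1; 0 92 86 -12 -1; 0 128 119 -17 -1; 0 160 149 -21 -1; 0 190 177 -25 -1; 0 220 204 -28 -1; 0 246 229 -30.7 -1; 0 266 247 -30.7 -1; 0 277.7 258.1 -30.7 -1")

```text
clock: 1.13
position: [396.1, 231.6, 209.4]
ee_rot: [0.462, 0.535, -0.462, 0.535]
contact_force: [0.0, -0.2, 0.1]
gripper_width: 85.4
```

Call:
apply_moves(targets="20 0 0 0 -1; 45 0 0 0 -1; 65 0 0 0 -1; 65 0 0 0 -1")

```text
clock: 1.47
position: [393.4, 232.6, 140.6]
ee_rot: [0.459, 0.536, -0.465, 0.535]
contact_force: [-0.2, -1.1, -0.1]
gripper_width: 85.5
```

Run:
```python
from h import *
s=status.read_state();M=R.from_quat(s["ee_rot"]).as_matrix();print(M.round(4),s["position"],s["joints"])
t=get_image("top");u=get_image("side")
a=cv2.resize(t["img"][200:300,190:320],None,fx=4,fy=4,interpolation=cv2.INTER_CUBIC)
b=cv2.resize(u["img"][120:240,180:310],None,fx=4,fy=4,interpolation=cv2.INTER_CUBIC)[:400]
cv2.imwrite("pics/a1.png",a[:,:,::-1]);cv2.imwrite("pics/b1.png",b[:,:,::-1])
```

```text
[[-0.0062  0.9891  0.1468]
 [-0.0055  0.1468 -0.9891]
 [-1.     -0.0069  0.0045]] [393.37545374 232.63190644 140.59000932] [ 0.89023544  0.17127455 -0.48251231 -0.00171925 -0.92514787  0.82896903]
```

View pics/b1.png

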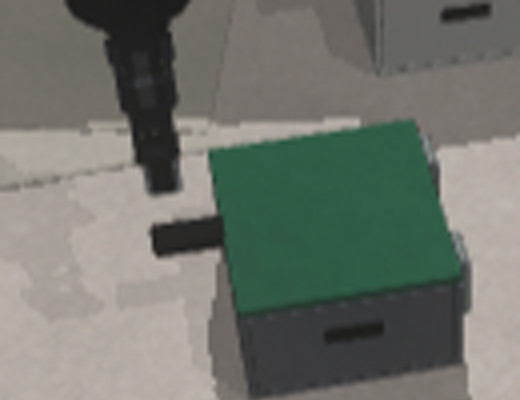

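View pics/a1.png

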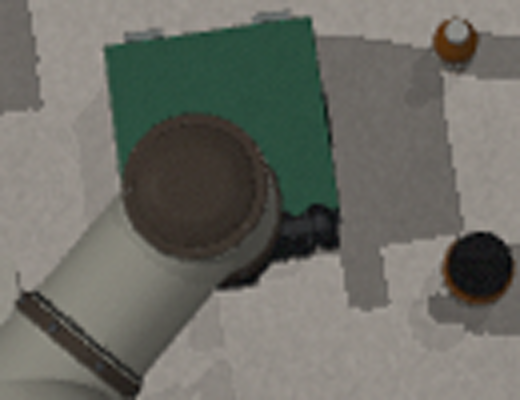

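Call:
apply_moves(targets="0 0 0 0 -1; 20 0 0 0 -1; 40 0 0 0 -1; 55 0 0 0 -1; 55 0 0 0 -1; 55 0 0 0 -1")

```text
clock: 2.07
position: [396.1, 235.7, 90.0]
ee_rot: [0.462, 0.536, -0.461, 0.536]
contact_force: [0.4, -0.7, 0.8]
gripper_width: 85.3
```

Run:
```python
from h import *
s=status.read_state();M=R.from_quat(s["ee_rot"]).as_matrix();print(M.round(4),s["position"],s["contact_force"])
u=get_image("side");t=get_image("top")
for p in[(395.5,235,88),(375,232,94),s["position"]]: print(proj(u,np.array(p)), (proj(u,np.array(p))-[180,130])*5)
b=cv2.resize(u["img"][130:230,180:310],None,fx=5,fy=5,interpolation=cv2.INTER_CUBIC)
cv2.imwrite("pics/b2.png",b[:,:,::-1])
```

```text
[[ 1.000e-03  9.888e-01  1.493e-01]
 [ 5.000e-04  1.493e-01 -9.888e-01]
 [-1.000e+00  1.100e-03 -3.000e-04]] [396.08150073 235.6673862   90.01678293] [ 0.40581177 -0.73970445  0.77548691]
[223.87165506 178.72389385] [219.35827528 243.61946925]
[215.97678424 178.33193522] [179.88392119 241.6596761 ]
[223.99811958 178.02165238] [219.99059789 240.10826188]
```

View pics/b2.png

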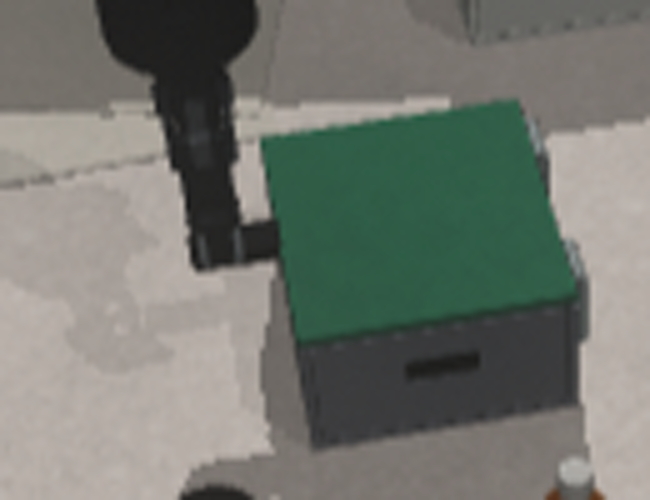

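Call:
apply_moves(targets="12 0 0 0 -1; 23 0 0 0 -1; 23 0 0 0 -1; 23 0 0 0 0; 23 0 0 0 1; 23 0 0 0 1; 23 0 0 0 1; 23 0 0 0 1; 23 0 0 0 1; 23 0 0 0 1")

```text
clock: 3.0
position: [395.8, 236.5, 67.1]
ee_rot: [0.462, 0.536, -0.46, 0.536]
contact_force: [-4.4, 2.8, 3.6]
gripper_width: 21.3
```

Call:
apply_moves(targets="0 0 0 0 1; 0 0 0 0 1; 0 0 0 0 1; 0 0 0 0 1")

```text
clock: 3.33
position: [395.8, 236.5, 67.1]
ee_rot: [0.462, 0.536, -0.46, 0.536]
contact_force: [-4.8, 2.7, 4.5]
gripper_width: 21.8
```

Run:
```python
import numpy as np
h=3
f=lambda a:np.array([-(182*np.sin(a)+h*np.cos(a)),-182*np.cos(a)+h*np.sin(a)])
for d in [0,2,5,9,13,17,21,25,29,33,37,41,45,49,53,57,61,65,69,73,77,81,85,89,93,97,100,103,106,108,110]:
    print(d,(f(np.radians(d))-f(0)).round(1))
```

```text
0 [0. 0.]
2 [-6.3  0.2]
5 [-15.9   1. ]
9 [-28.4   2.7]
13 [-40.9   5.3]
17 [-53.1   8.8]
21 [-65.   13.2]
25 [-76.6  18.3]
29 [-87.9  24.3]
33 [-98.6  31. ]
37 [-108.9   38.5]
41 [-118.7   46.6]
45 [-127.8   55.4]
49 [-136.3   64.9]
53 [-144.2   74.9]
57 [-151.3   85.4]
61 [-157.6   96.4]
65 [-163.2  107.8]
69 [-168.   119.6]
73 [-171.9  131.7]
77 [-175.  144.]
81 [-177.2  156.5]
85 [-178.6  169.1]
89 [-179.   181.8]
93 [-178.6  194.5]
97 [-177.3  207.2]
100 [-175.7  216.6]
103 [-173.7  225.9]
106 [-171.1  235. ]
108 [-169.2  241.1]
110 [-167.   247.1]
```

Call:
apply_moves(targets="-6.3 0.2 0 0 1; -16 1 0 0 1; -28.5 2.7 0 0 1; -41 5.3 0 0 1; -53 8.8 0 0 1; -65 13.2 0 0 1; -76.6 18.3 0 0 1; -88 24.3 0 0 1; -88 24.3 0 0 1; -88 24.3 0 0 1")

```text
clock: 4.17
position: [423.2, 240.8, 155.0]
ee_rot: [0.465, 0.535, -0.458, 0.537]
contact_force: [11.1, 4.4, -9.7]
gripper_width: 20.9
```

Run:
```python
from h import *
s=status.read_state();print(s["position"],s["contact_force"],s["gripper_width"])
u=get_image("side")
b=cv2.resize(u["img"][90:230,180:320],None,fx=4,fy=4,interpolation=cv2.INTER_CUBIC)
cv2.imwrite("pics/b3.png",b[:,:,::-1])
```

```text
[423.18589779 240.79487411 155.04164566] [11.14196529  4.3722523  -9.65956446] 20.943894347069758
```

View pics/b3.png

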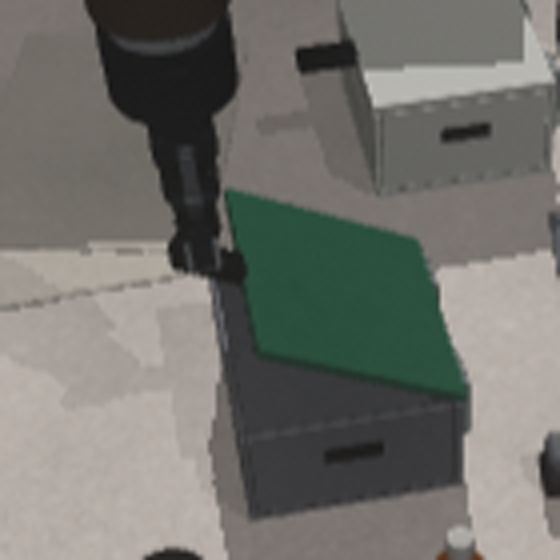

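Call:
apply_moves(targets="-10.7 6.7 0 0 1; -21 14.2 0 0 1; -30.8 22.3 0 0 1; -40 31 0 0 1; -48.5 40.6 0 0 1; -56.3 50.6 0 0 1; -63.4 61 0 0 1; -69.7 72 0 0 1; -75.3 83.5 0 0 1; -80 95.3 0 0 1")

```text
clock: 5.05
position: [513.5, 254.4, 233.4]
ee_rot: [0.462, 0.537, -0.461, 0.534]
contact_force: [0.3, 6.5, -8.1]
gripper_width: 19.4
```

Call:
apply_moves(targets="-4 12.1 0 0 1; -7 24.4 0 0 1; -9.2 37 0 0 1; -10.6 49.5 0 0 1; -11 62.2 0 0 1; -10.6 75 0 0 1; -10.6 75 0 0 1; -10.6 75 0 0 1")

```text
clock: 5.72
position: [587.8, 263.4, 244.2]
ee_rot: [0.461, 0.536, -0.462, 0.535]
contact_force: [0.5, 0.1, -0.1]
gripper_width: 0.2
```

Run:
```python
from h import *
s=status.read_state();print(s["position"],s["contact_force"],s["gripper_width"])
u=get_image("side")
b=cv2.resize(u["img"][60:230,180:340],None,fx=3.5,fy=3.5,interpolation=cv2.INTER_CUBIC)
cv2.imwrite("pics/b4.png",b[:,:,::-1])
```

```text
[587.84223982 263.4192304  244.16253046] [ 0.4940293   0.13916234 -0.13087695] 0.1962019176853575
```

View pics/b4.png

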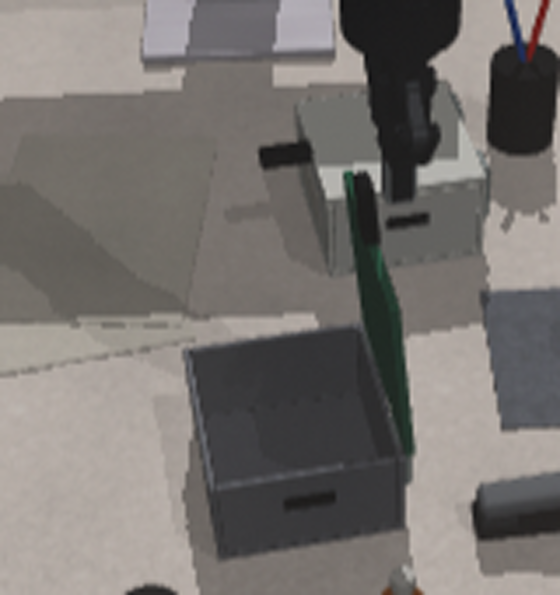

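Run:
```python
from h import *
u=get_image("side")
b=cv2.resize(u["img"][60:230,180:340],None,fx=3.5,fy=3.5,interpolation=cv2.INTER_CUBIC)
cv2.imwrite("pics/b5.png",b[:,:,::-1])
# predicted tab projection for angles
H=np.array([575.4,261.8,84]);xd=np.array([.989,.148,0]);
for d in range(60,116,5):
    a=np.radians(d);
    for r in(152,200):
        p=H+xd*(-r*np.cos(a)+4*np.sin(a))+np.array([0,0,r*np.sin(a)+4*np.cos(a)]);print(d,r,((proj(u,p)-[180,60])*3.5).round(0),end=' ')
    print()
```

```text
60 152 [281. 266.] 60 200 [244. 224.] 
65 152 [297. 257.] 65 200 [265. 211.] 
70 152 [314. 249.] 70 200 [288. 201.] 
75 152 [331. 243.] 75 200 [311. 192.] 
80 152 [349. 238.] 80 200 [336. 184.] 
85 152 [367. 233.] 85 200 [360. 178.] 
90 152 [385. 231.] 90 200 [385. 175.] 
95 152 [403. 229.] 95 200 [410. 173.] 
100 152 [421. 229.] 100 200 [434. 173.] 
105 152 [438. 230.] 105 200 [457. 174.] 
110 152 [455. 233.] 110 200 [480. 178.] 
115 152 [471. 236.] 115 200 [501. 183.]
```

View pics/b5.png

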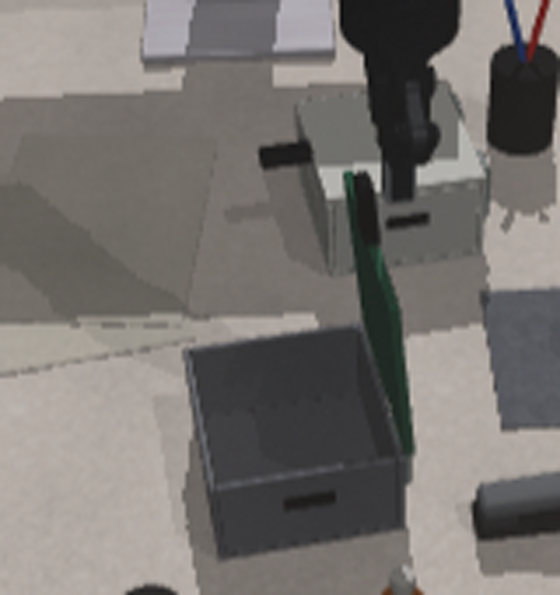

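Call:
apply_moves(targets="-38 5 0 0 1; -62 0 0 0 1; -66 -30 0 0 1; -66 -65 0 0 1; -50 -85 0 0 1; -15 -85 0 0 1; -2 -80 0 0 1")

```text
clock: 6.4
position: [504.8, 250.7, 244.8]
ee_rot: [0.46, 0.537, -0.462, 0.535]
contact_force: [0.3, -0.5, -1.2]
gripper_width: 0.2
```

Run:
```python
from h import *
s=status.read_state();print(s["position"],s["contact_force"],s["gripper_width"])
u=get_image("side")
b=cv2.resize(u["img"][60:230,180:340],None,fx=3.5,fy=3.5,interpolation=cv2.INTER_CUBIC)
cv2.imwrite("pics/b6.png",b[:,:,::-1])
```

```text
[504.84963862 250.72752132 244.79815958] [ 0.31075953 -0.46020168 -1.22057508] 0.16310414185078573
```

View pics/b6.png

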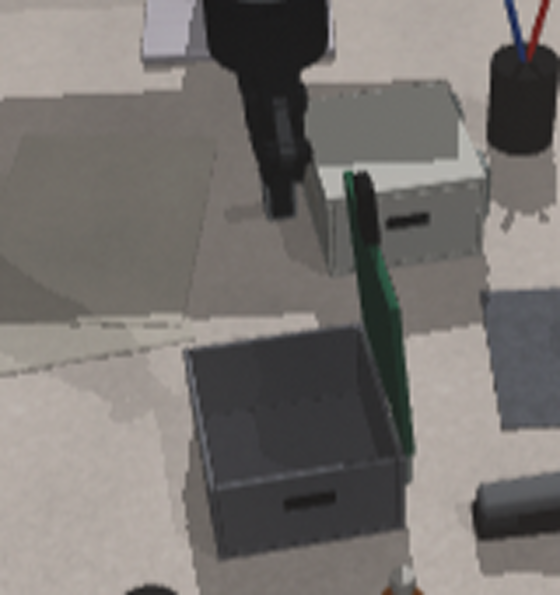

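Call:
apply_moves(targets="3 20 0 0 1; 5 38 0 0 1; 5 48 0 0 1; 5 58 0 0 1; 5 67 0 0 1; 5 76 0 0 1; 5 84 0 0 1; 5 91 0 0 1; 5 98 0 0 1; 5 98 0 0 1")

```text
clock: 7.28
position: [606.8, 266.7, 241.3]
ee_rot: [0.461, 0.536, -0.462, 0.536]
contact_force: [0.8, 0.0, 0.6]
gripper_width: 0.2
```

Run:
```python
from h import *
s=status.read_state();print(s["position"],s["contact_force"],s["gripper_width"])
u=get_image("side")
b=cv2.resize(u["img"][60:230,180:340],None,fx=3.5,fy=3.5,interpolation=cv2.INTER_CUBIC)
cv2.imwrite("pics/b7.png",b[:,:,::-1])
```

```text
[606.84190074 266.73387993 241.29403468] [0.83911507 0.00094297 0.60308788] 0.2009999743288801
```

View pics/b7.png

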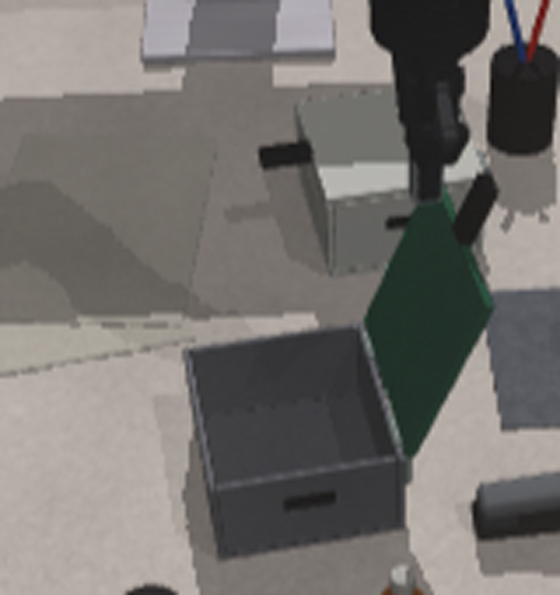

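Run:
```python
from h import *
s=status.read_state();M=R.from_quat(s["ee_rot"]).as_matrix();z=M[:,2];print(np.degrees(np.arctan2(z[1],z[0])))
to_tool(M,s["position"],[(513.1,-287,220)])
print(s["joints"])
```

```text
-81.48404671558619
(513.1, -287, 220) -> [  21.5 -174.   533.7]
[ 6.58009261e-01  4.31606429e-01  1.61695959e-01 -9.30698037e-05
 -1.30142314e+00  1.06144324e+00]
```

Call:
apply_moves(targets="-20 -4 0 0 -0.3; -45 -10 8 5 -1; -60 -20 35 12 -1; -60 -31 70 19 -1; -60 -43 107 26 -1; -60 -54 144 33 -1; -60 -65 181 40 -1; -60 -77 218 47 -1; -60 -88 255 54 -1; -60 -100 292 61 -1")

```text
clock: 8.17
position: [549.2, -38.6, 302.2]
ee_rot: [0.67, 0.226, -0.67, 0.226]
contact_force: [0.9, -0.9, -0.4]
gripper_width: 85.5
```

Call:
apply_moves(targets="0 22 23 7 -1; 0 46 48 14 -1; 10 72 75 21 -1; 25 98 102 28 -1; 40 122 127 35 -1; 60 144 150 39.4 -1; 80 163 170 39.4 -1; 90 175 182.6 39.4 -1; 90 175 182.6 39.4 -1; 90 175 182.6 39.4 -1")

```text
clock: 9.0
position: [511.3, -287.5, 211.2]
ee_rot: [-0.706, 0.012, 0.708, 0.012]
contact_force: [-0.2, 0.8, 0.8]
gripper_width: 85.5
```

Run:
```python
from h import *
s=status.read_state();M=R.from_quat(s["ee_rot"]).as_matrix();print(M.round(4),s["position"],s["joint_vel"].round(3))
print(np.degrees(np.arctan2(M[1,2],M[0,2])))
u=get_image("side");t=get_image("top")
cv2.imwrite("pics/s8.png",u["img"][:,:,::-1]);cv2.imwrite("pics/t8.png",t["img"][:,:,::-1])
to_tool(M,s["position"],[(513.1,-287,140),(513.1,-287,82)])
```

```text
[[-1.500e-03 -3.410e-02 -9.994e-01]
 [ 3.000e-04 -9.994e-01  3.410e-02]
 [-1.000e+00 -3.000e-04  1.500e-03]] [ 511.34623303 -287.54276118  211.24873126] [ 0.034 -0.027  0.023  0.005 -0.    -0.004]
178.04308639131943
(513.1, -287, 140) -> [71.2 -0.6 -1.8]
(513.1, -287, 82) -> [129.2  -0.6  -1.9]
```

View pics/s8.png

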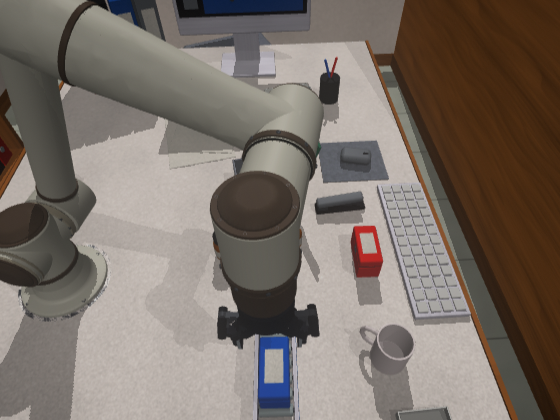

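Call:
apply_moves(targets="25 -0.6 -1.5 0 -1; 55 -0.6 -1.5 0 -1; 85 -0.6 -1.5 0 -1; 108 -0.6 -1.5 0 -1; 122 -0.6 -1.5 0 -1; 129 -0.6 -1.5 0 -1; 129 -0.6 -1.5 0 -1")

```text
clock: 9.68
position: [513.7, -285.3, 82.2]
ee_rot: [-0.707, 0.011, 0.708, 0.011]
contact_force: [-0.1, 0.4, 0.1]
gripper_width: 85.6
```

Run:
```python
from h import *
s=status.read_state();print(s["position"],s["contact_force"])
u=get_image("side")
b=cv2.resize(u["img"][250:420,200:370],None,fx=3.5,fy=3.5,interpolation=cv2.INTER_CUBIC)
cv2.imwrite("pics/b9.png",b[:,:,::-1])
```

```text
[ 513.67865066 -285.30675482   82.16618195] [-0.09717378  0.42190648  0.1024912 ]
```

View pics/b9.png

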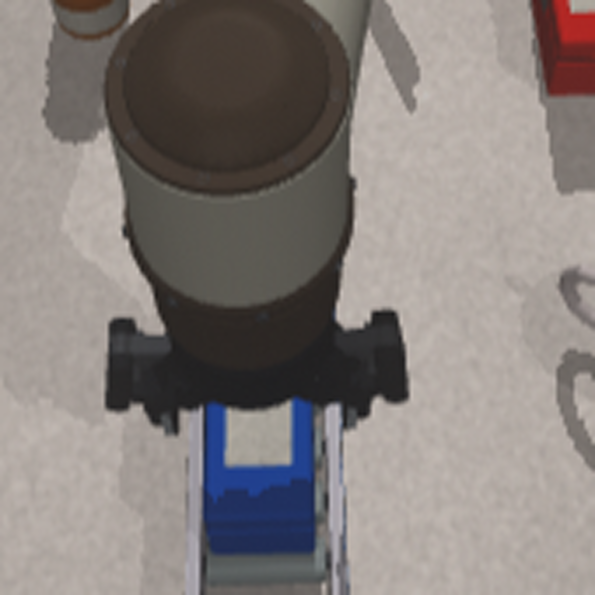

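Call:
apply_moves(targets="0 0 0 0 -0.5; 0 0 0 0 0; 0 0 0 0 0.5; 0 0 0 0 1; 0 0 0 0 1; 0 0 0 0 1; 0 0 0 0 1; 0 0 0 0 1")

```text
clock: 10.4
position: [514.2, -287.0, 84.7]
ee_rot: [0.708, -0.012, -0.706, -0.011]
contact_force: [-1.2, 0.5, 6.1]
gripper_width: 54.5
```

Call:
apply_moves(targets="-1.5 -4 0 0 1; -1.5 -14 0 0 1; -1.5 -29 0 0 1; -1.5 -47 0 0 1; -1.5 -65 0 0 1; -1.5 -83 0 0 1; -1.5 -101 0 0 1; -1.5 -119 0 0 1; -1.5 -134 0 0 1; -1.5 -145 0 0 1")

```text
clock: 11.23
position: [518.5, -139.8, 84.7]
ee_rot: [0.707, -0.011, -0.707, -0.011]
contact_force: [-0.8, -1.2, 2.6]
gripper_width: 54.8
```

Call:
apply_moves(targets="0 -3 0 0 1; 0 -6 0 0 1; 0 -9 0 0 1; 0 -9 0 0 1; 0 -9 0 0 1")

```text
clock: 11.65
position: [518.8, -132.9, 84.7]
ee_rot: [0.707, -0.012, -0.707, -0.011]
contact_force: [-2.3, -0.1, 4.8]
gripper_width: 54.7
```

Run:
```python
from h import *
s=status.read_state();print(s["position"],s["contact_force"],s["gripper_width"])
u=get_image("side");t=get_image("top")
b=cv2.resize(u["img"][200:370,200:370],None,fx=3.5,fy=3.5,interpolation=cv2.INTER_CUBIC)
cv2.imwrite("pics/b10.png",b[:,:,::-1])
b=cv2.resize(t["img"][170:270,320:480],None,fx=4,fy=4,interpolation=cv2.INTER_CUBIC)
cv2.imwrite("pics/t10.png",b[:,:,::-1])
```

```text
[ 518.75643265 -132.85636997   84.70307905] [-2.33655794 -0.07658737  4.8198939 ] 54.73537671642632
```

View pics/b10.png

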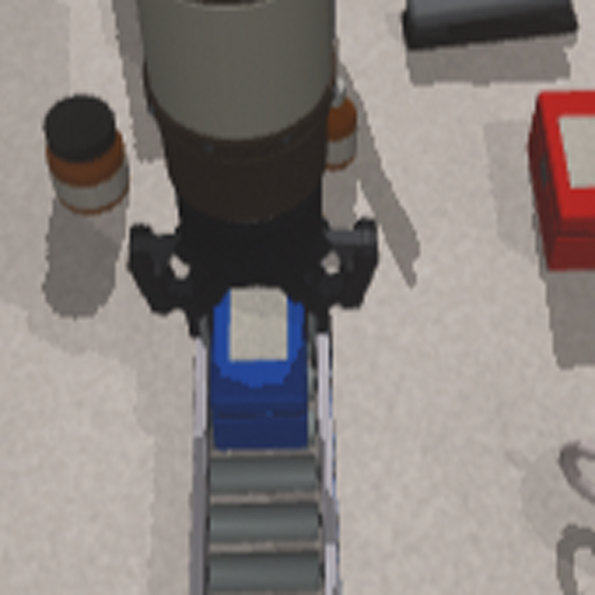

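View pics/t10.png

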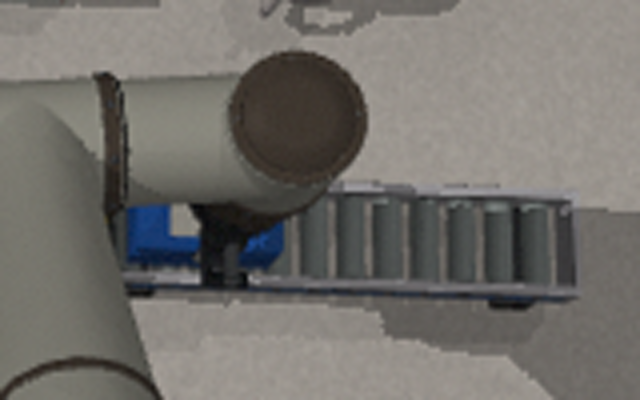

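Call:
apply_moves(targets="0 -2 0 0 1; 0 -4 0 0 1; 0 -6 0 0 1; 0 -8 0 0 1; 0 -10 0 0 1; 0 -10 0 0 1")

```text
clock: 12.25
position: [519.1, -123.0, 84.7]
ee_rot: [0.707, -0.012, -0.707, -0.011]
contact_force: [-2.7, 0.5, 5.0]
gripper_width: 54.6
```

Call:
apply_moves(targets="0 -1 0 0 1; 0 -2 0 0 1; 0 -3 0 0 1; 0 -3 0 0 1")

```text
clock: 12.58
position: [519.2, -120.2, 84.7]
ee_rot: [0.707, -0.012, -0.707, -0.011]
contact_force: [-2.7, 0.2, 5.4]
gripper_width: 55.3
```

Call:
apply_moves(targets="0 -1 0 0 1; 0 -2 0 0 1; 0 -2 0 0 1")

```text
clock: 12.83
position: [519.2, -119.7, 84.8]
ee_rot: [0.707, -0.012, -0.707, -0.01]
contact_force: [-1.6, -7.7, 3.5]
gripper_width: 54.7
```

Call:
apply_moves(targets="0 -2 0 0 1; 0 -2 0 0 1; 0 -2 0 0 1; 0 -2 0 0 1; 0 -1 0 0 1; 0 0 0 0 1")

```text
clock: 13.33
position: [519.2, -119.8, 84.7]
ee_rot: [0.707, -0.012, -0.707, -0.011]
contact_force: [-0.8, -2.7, 5.3]
gripper_width: 54.6
```

Call:
apply_moves(targets="-5 0 0 0 1; -15 0 0 0 1; -28 0 0 0 1; -42 0 0 0 1; -57 0 0 0 1; -72 0 0 0 1; -84 0 0 0 1; -90 0 0 0 1; -90 0 0 0 1")

```text
clock: 14.08
position: [519.1, -117.5, 174.2]
ee_rot: [0.707, -0.012, -0.707, -0.012]
contact_force: [0.5, -0.4, -4.2]
gripper_width: 54.7
```

Run:
```python
from h import *
s=status.read_state();M=R.from_quat(s["ee_rot"]).as_matrix();print(s["position"],s["contact_force"],s["gripper_width"],s["joints"]);print(np.degrees(np.arctan2(M[1,2],M[0,2])))
u=get_image("side")
cv2.imwrite("pics/s11.png",u["img"][:,:,::-1])
```

```text
[ 519.09289437 -117.49558867  174.15164318] [ 0.50858174 -0.3898453  -4.21503721] 54.70191929381196 [ 8.18462531e-02  2.56833867e-01 -2.71945858e-01 -9.38913255e-04
 -1.04158708e+00 -1.14805293e-01]
178.08442909727972
```

View pics/s11.png

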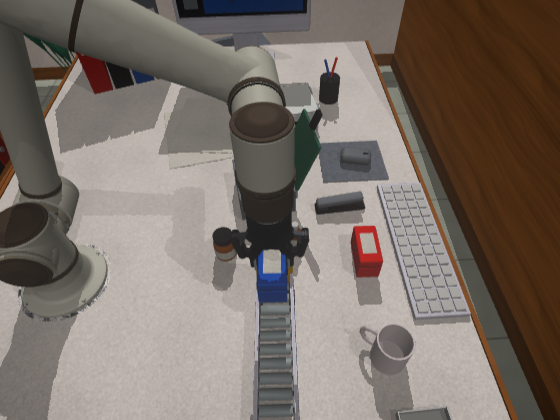

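Call:
apply_moves(targets="0 -8 1 0 1; 0 -24 2 -1 1; 0 -46 4 -2 1; 0 -72 6 -3 1; 0 -98 8.5 -4 1; 0 -124 10.5 -5 1; 0 -150 13 -6 1; 0 -176 15 -7 1; 0 -202 17 -8 1; 0 -228 19.5 -9 1")

```text
clock: 14.97
position: [505.7, 112.4, 172.7]
ee_rot: [-0.705, -0.044, 0.707, -0.044]
contact_force: [-0.8, 0.0, -4.3]
gripper_width: 54.8
```

Run:
```python
from h import *
# commanded estimate
M0=np.array([[0,-.0335,-.9994],[0,-.9994,.0335],[-1,0,0]])
p=np.array([519.1,-117.5,174.2])+M0@[0,-228,19.5]
a=np.radians(187.08);z=np.array([np.cos(a),np.sin(a),0]);x=np.array([0,0,-1.]);M=np.c_[x,np.cross(z,x),z]
print(p,status.read_state()["position"]);to_tool(M,p,[(499.5,250.6,174.2)])
```

```text
[507.2497  111.01645 174.2    ] [505.67978039 112.4387978  172.73025901]
(499.5, 250.6, 174.2) -> [   0.  -139.5   -9.5]
```

Call:
apply_moves(targets="0 -26 -2 -0.5 1; 0 -52 -4 -1 1; 0 -78 -5.5 -1.4 1; 0 -102 -7 -1.4 1; 0 -122 -8.5 -1.4 1; 0 -134 -9.5 -1.4 1; 0 -139.5 -9.5 -1.4 1; 0 -139.5 -9.5 -1.4 1; 0 -139.5 -9.5 -1.4 1")

```text
clock: 15.72
position: [498.6, 249.8, 173.6]
ee_rot: [-0.705, -0.052, 0.706, -0.053]
contact_force: [0.5, -1.5, -5.4]
gripper_width: 54.5
```

Run:
```python
from h import *
s=status.read_state();M=R.from_quat(s["ee_rot"]).as_matrix();print(s["position"],s["contact_force"],s["gripper_width"]);print(np.degrees(np.arctan2(M[1,2],M[0,2])))
u=get_image("side");t=get_image("top")
b=cv2.resize(u["img"][60:240,180:350],None,fx=3.3,fy=3.3,interpolation=cv2.INTER_CUBIC)
cv2.imwrite("pics/b12.png",b[:,:,::-1])
b=cv2.resize(t["img"][160:290,190:320],None,fx=4,fy=4,interpolation=cv2.INTER_CUBIC)
cv2.imwrite("pics/t12.png",b[:,:,::-1])
```

```text
[498.55360745 249.82991774 173.5589774 ] [ 0.46944428 -1.51859563 -5.35185057] 54.50504996146548
-171.47290087416698
```

View pics/b12.png

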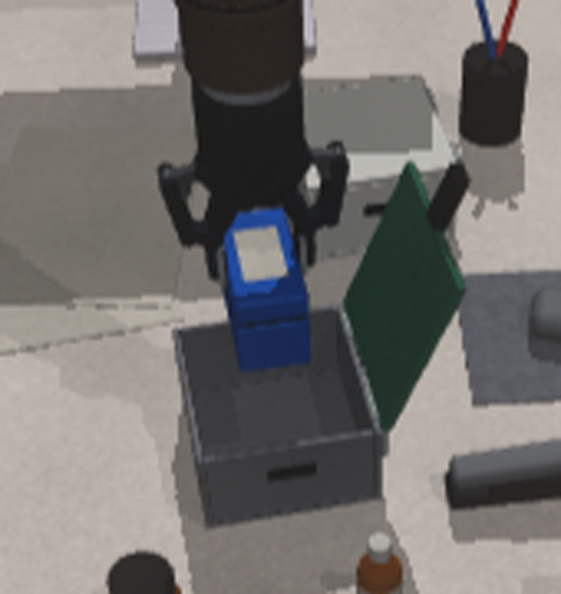

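View pics/t12.png

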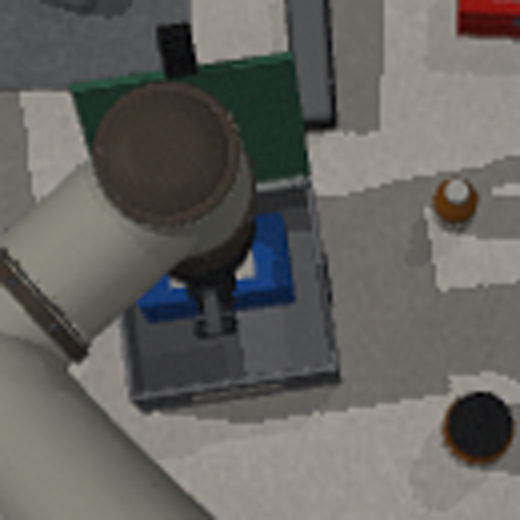

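Call:
apply_moves(targets="10 0 4 0 1; 25 0 4 0 1; 42 0 4 0 1; 59 0 4 0 1; 76 0 4 0 1; 93 0 4 0 1; 108 0 4 0 1; 120 0 4 0 1; 128 0 4 0 1; 132 0 4 0 1")

```text
clock: 16.65
position: [495.0, 248.8, 41.3]
ee_rot: [-0.705, -0.052, 0.706, -0.053]
contact_force: [-0.0, -0.3, -4.6]
gripper_width: 54.7
```

Call:
apply_moves(targets="2 0 0 0 1; 4 0 0 0 1; 6 0 0 0 1; 8 0 0 0 1; 8 0 0 0 1")

```text
clock: 17.07
position: [495.1, 250.0, 34.3]
ee_rot: [0.705, 0.053, -0.705, 0.053]
contact_force: [0.2, -0.3, -4.4]
gripper_width: 54.8
```

Call:
apply_moves(targets="1 0 0 0 1; 2 0 0 0 1; 3 0 0 0 1; 4 0 0 0 1; 4 0 0 0 1")

```text
clock: 17.48
position: [495.2, 250.1, 30.9]
ee_rot: [0.705, 0.053, -0.705, 0.053]
contact_force: [-2.4, -0.6, 0.5]
gripper_width: 54.5
```

Call:
apply_moves(targets="1 0 0 0 1; 1 0 0 0 1; 1 0 0 0 -0.4; 1 0 0 0 -0.6; 1 0 0 0 -0.8; 1 0 0 0 -0.8; 1 0 0 0 -0.8; 1 0 0 0 -0.8")

```text
clock: 18.15
position: [495.3, 250.0, 29.1]
ee_rot: [0.705, 0.053, -0.705, 0.053]
contact_force: [-0.0, -0.6, -1.0]
gripper_width: 76.9
```

Run:
```python
from h import *
s=status.read_state();print(s["position"],s["contact_force"],s["gripper_width"])
u=get_image("side")
b=cv2.resize(u["img"][60:240,180:350],None,fx=3.3,fy=3.3,interpolation=cv2.INTER_CUBIC)
cv2.imwrite("pics/b13.png",b[:,:,::-1])
```

```text
[495.28773442 250.00619877  29.13719851] [-0.02303037 -0.59731263 -1.02995282] 76.85988650253036
```

View pics/b13.png

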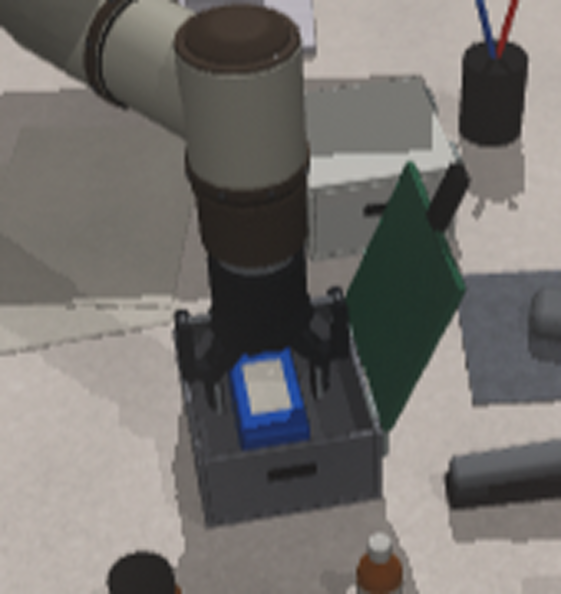

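Released cleanly, and the case stands inside the chest. Retreating straight up.

Call:
apply_moves(targets="-8 0 0 0 -0.8; -25 0 0 0 -0.8; -50 0 0 0 -0.8; -80 0 0 0 -0.8; -110 0 0 0 -0.8; -140 0 0 0 -0.8; -170 0 0 0 -0.8; -200 0 0 0 -0.8; -220 0 0 0 -0.8; -230 0 0 0 -0.8")

```text
clock: 19.03
position: [496.2, 250.5, 263.5]
ee_rot: [0.707, 0.054, -0.703, 0.052]
contact_force: [0.5, 0.5, 0.1]
gripper_width: 77.0
```

Call:
apply_moves(targets="0 30 20 0 -0.8; 0 65 40 0 -0.8; 0 100 60 0 -0.8; 0 135 80 0 -0.8; 0 165 100 0 -0.8; 0 190 110 0 -0.8; 0 200 110 0 -0.8; 0 200 110 0 -0.8; 0 200 110 0 -0.8")

```text
clock: 19.78
position: [416.3, 35.8, 259.0]
ee_rot: [-0.705, -0.052, 0.705, -0.052]
contact_force: [0.2, -0.1, -0.5]
gripper_width: 77.0
```

Run:
```python
from h import *
s=status.read_state();print(s["position"],s["contact_force"],s["clock"])
u=get_image("side");t=get_image("top")
cv2.imwrite("pics/s14.png",u["img"][:,:,::-1])
b=cv2.resize(t["img"][150:290,190:340],None,fx=4,fy=4,interpolation=cv2.INTER_CUBIC)
cv2.imwrite("pics/t14.png",b[:,:,::-1])
```

```text
[416.25006305  35.76211371 259.03613587] [ 0.17737742 -0.07573237 -0.49390296] 19.7833
```

View pics/s14.png

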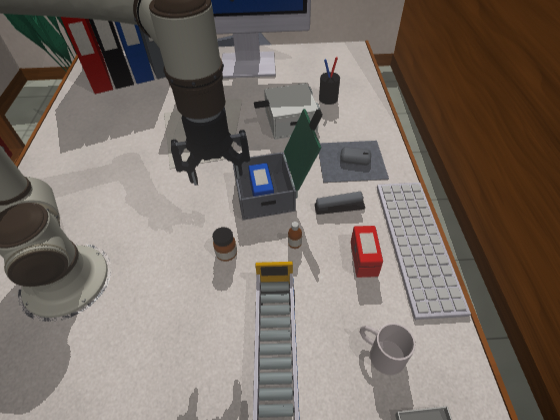

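View pics/t14.png

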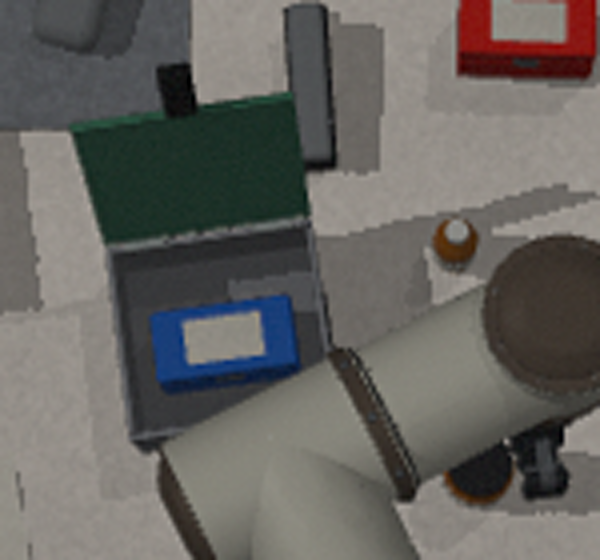

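Run:
```python
from h import *
t=get_image("top")
f=lambda x,y:(190+(x+.5)/4-.5,150+(y+.5)/4-.5)
P=np.mean([onz(t,*f(*p),76) for p in[(181,317),(262,311),(265,356),(186,364)]],0)
d=P-[500.3,250.6,76];print(P,"chest frame",d@[.989,.148,0],d@[-.148,.989,0])
print(job.job_done())
```

```text
[495.07160416 250.04953996  76.        ] chest frame -5.252351570118097 0.2293976056939817
the job is handed in; nothing more can be done
None
```

The job is done and handed in at about 20 s of the 64 s allowed. The hand-in reports no verdict, so this rests on my own checks.

- **Lid:** I gripped the tab and swung the lid up, but the tab slipped out of the fingers at about 86°. The lid stayed there by itself. I went over the top and pushed it back with shut fingers. The pictures put it at about 111°, on its stop, and it stayed open to the end.
- **Rolling:** I gripped the blue case across its width and rolled it about 167 mm at constant height. It met the stop at 7.7 N, with the tool at y = −119.7 mm, against about −119 expected from the pictures. I held it there and then lifted straight up.
- **Placing:** I lowered the case until its weight came off the wrist, then opened the fingers. The tool was at 30.9 mm when the weight came off, against 30.7 expected. The case looks upright and flat, about 5 mm toward the front and 0 mm sideways of the chest's centre.
- **Other things on the desk:** in the last pictures the red case, mug, jar, oil bottle and stapler look to be where they started. I compared these by eye only. The arm ended clear, with the wrist force under 1 N.

Apart from the slip, no check failed or disagreed.

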